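# Stand the tall spindle on the check plate

### The arm

A 6-joint arm with a two-finger parallel gripper is mounted at the origin on the work surface. World frame = base frame: x ahead of the robot, y to its left, z up, the work surface at z = 0. Lengths are in m, angles in rad, forces in N, time in s.
With the tool pointing down it reaches from about 0.325 to 0.85 m from the base axis. Payload 15.5 kg.
Tool frame: the origin (TCP) lies on the mounting face of the last link; the fingertips stand 191 mm ahead of it and the grasp point (between the pads) lies 172 mm ahead of it; z points along the fingers, y is the line along which they close (so a half turn about z gives the same grasp; the last joint's range is limited). The gripper opens to 91 mm and grips with 3 to 60 N. Pads are 32 mm wide; open, the fingers measure 118 mm over their backs; the gripper's body (76 mm by 178 mm) begins 60 mm behind the grasp point.
Start: joints at [1.018, 0.494, 1.345, -0, 1.302, -0.096], TCP at [0.276, 0.561, 0.405] pointing down, gripper open.
Joint ranges: [-2.91, 2.91], [-0.82, 2.16], [0.22, 2.67], [-1.22, 4.37], [0.12, 2.79], [-3.08, 3.08]. Speed limits (rad/s): [1.89, 1.89, 2.57, 3.01, 3.01, 3.01].

### API

Orientations are given as [roll, pitch, yaw] about the fixed x, y, z axes, in that order (R = Rz(yaw) Ry(pitch) Rx(roll)).
In Python, from bench import bot gives the robot as it stands. The module is installed in compiled form; this text tells all that it offers.
- The arm moves only by the shell command python3 -m creep 'ROWS' [OPENING]. ROWS is a JSON object of lists of equal length, an entry for each row: "linear": the shift along the tool's x, y, z in mm, a list of three; "rotation": the turn, a rotation vector about the tool's x, y, z in rad, a list of three. In form: {"linear": [[tx, ty, tz], ...], "rotation": [[rx, ry, rz], ...]}. A call has 1 to 8 rows; each row shifts and turns the commanded pose from where the row before left it, along the tool's axes as they then stand; what a row does not reach is not made up. A row lasts 1/10 s, in which the tool goes at most 50 mm and 8.59 degrees, less where a joint would pass 70% of its speed; a pose out of reach is approached as far as the arm can. A call is refused whole if a number of a shift passes 50 or a number of a turn 0.15, either way. A call with a gripper value outside its range is refused whole. OPENING is the opening, from -1 (shut) to 1 (fully open), so that 0 is half open, set as the call begins (- or left out, the last holds). The fingers move at their own pace and stop on an object; the grip force is fixed at half the most. Time passes only in rows, so rows that do not move let the fingers close. It gives the time, the measured TCP pose, the force, the opening and the grip force at its end, in the units of the state.
- bot.get_state(): the state, without advancing time (a new reading comes with each control period).
- bot.read_camera(name): name is "scene" or "side" or "wrist"; returns the picture (384x512x3 uint8, red, green, blue); there is no depth.
- bot.calibration(name): a dict with "intrinsics" (3x3 intrinsics, pixels), "extrinsics" (4x4, takes a point from camera to world coordinates); the wrist camera has in their place "tool_from_camera" (4x4, takes a point from camera to tool coordinates, whose origin is the TCP and whose axes are the flange's). Camera axes: x right, y up, looking along -z (the intrinsics and any distortion apply to the point x, -y, -z); pixel columns grow to the right and rows downward; lengths in m; the calibration is good to about 2 mm. A picture is of the moment at which its call begins: read the wrist's pose just before it. calibration takes no time and is no camera call.
- bot.job_done(): hands the job in; it is judged then, once.
Trained networks look in the newest picture that a camera, given by its name, has taken for a name from the list of things; names that differ only in an ending like _2 or _b are one class to them, and where a whole thing is asked for, a point or a joint stands for the part that bears it (a point fixed in the world has none). Each returns a list of dicts, best first, with "p" (0 to 1); they miss things now and then, are a little off and sometimes report something else, mostly with a low value. They report only what shows in the picture. A call takes as long as a camera call. They do not tell look-alikes from the thing itself.
- bot.find_in(camera, thing): "location" ([x, y, z] in m, in the coordinates of the camera as it stood for that picture, good to about 4 mm: the middle of the surface that is visible of it).
- bot.masks_of(camera, thing): "mask" (384x512 bool, what is visible of it).
The state is a dict: "t": time; "joint_pos": joint angles; "joint_velocities": joint speeds; "tau": joint torques, N m; "ee_pos": TCP position; "orientation": TCP orientation; "wrist_force": force on the tool from outside, world axes, zero at the start; "ft_torque": the same for the moment, N m; "gripper_width": finger opening in m; "grip_force": force on a finger pad.
Only numpy, scipy, OpenCV 4.12 (cv2) and the standard library are available. Lean on these libraries where they do the work, as an engineer would, in place of code of your own. Each camera call takes 0.05 s, during which the arm holds its last target. There are 200 camera calls.

### The job

Two turned aluminium spindles lean in blue cradles on the assembly bench. Take the taller one out of its cradle and stand it upright on its foot in the middle of the flat steel check plate, setting it down rather than dropping it; then let go and watch for two seconds that it stands by itself without wobbling. Leave the shorter spindle as it is in its cradle.

Things in the scene. Friction and masses are not known exactly. Their poses are not given: they have to be found in the camera images.
- tall_mid (a point): centre (half-way up, on the axis) of the taller aluminium spindle, 140 mm long, 0.14 to 0.22 kg. Foot disc 34 mm diameter, 12 mm thick (flat underside 70 mm below this point), round shaft 20 mm diameter up to 132 mm, then a nose 12 mm diameter, 8 mm long. z axis along it from foot to nose; turning about z does not matter. It starts leaning 30 degrees from vertical, nose roughly towards the robot
- short_mid (a point): centre (half-way up, on the axis) of the shorter spindle, the same shape but 95 mm long over all, leaning the same way in an identical cradle; to be left there. z axis from foot to nose.
- plate_top (a point): centre of the upper face of the flat square steel check plate, 100 x 100 mm and 14 mm thick, fixed on the bench; z axis up.
- cradle_a: open blue cradle, fixed to the bench, in which the taller spindle leans: base 130 x 80 mm, origin under its centre, z up, the spindle's nose leaning to its -x. The foot stands on a ledge, its underside's centre at x +30, z +31 mm; only the lower 64 mm of the spindle's length lie in the cradle, the rest is free for gripping; a straight upward lift frees it
There are look-alikes about, which are no part of the job. Leave any brown or purple look-alike of the part that bears tall_mid alone.

How it is judged:
By the outcome, as a careful person would: the job done as asked, in the order asked, and still so for the second after the job is handed in, with the robot touching nothing.
It also fails if it takes over 40 s, if anything falls off the work surface, if the arm or the gripper's body presses on something with over 40 N, if the wrist force passes 120 N, or if a joint passes its speed limit or range.

## Working session

There is one attempt and no reset: what is moved stays moved. The work goes in short steps, Python scripts to look and compute and a shell command to move; the robot and the scene stay as the last step left them, time stands still between calls to the robot, and variables do not carry over. Pictures are saved under pics/ and viewed, at most 10 in all, crops included, and the job is handed in when it is done.

```bash
mkdir -p pics; cat > h.py <<'E'
import numpy as np, cv2
from bench import bot
from scipy.spatial.transform import Rotation as R
def T_tool(s=None):
    s=s or bot.get_state(); T=np.eye(4); T[:3,:3]=R.from_euler('xyz',s['orientation']).as_matrix(); T[:3,3]=s['ee_pos']; return T
def cam(name,T=None):
    c=bot.calibration(name)
    E=c['extrinsics'] if 'extrinsics' in c else (T if T is not None else T_tool())@np.array(c['tool_from_camera'])
    return np.array(c['intrinsics']),np.array(E)
def proj(P,K,E):
    P=np.atleast_2d(P); p=(P-E[:3,3])@E[:3,:3]; p=p*[1,-1,-1]; q=p@K.T; return q[:,:2]/q[:,2:]
def snap(name,f=None):
    T=T_tool(); im=bot.read_camera(name)
    if f: cv2.imwrite('pics/'+f,im[:,:,::-1])
    return im,*cam(name,T)
E
python3 - <<'E'
from h import *
np.set_printoptions(precision=4,suppress=True)
ims=[]
print(bot.get_state()); print(bot.calibration('scene'))
for n in ['scene','side','wrist']:
    im,K,E=snap(n); ims.append(im)
    for th in ['tall_mid','short_mid','cradle_a','plate_top']:
        for d in bot.find_in(n,th):
            print(n,th,round(d['p'],2),(E@np.r_[d['location'],1])[:3],proj((E@np.r_[d['location'],1])[:3],K,E)[0])
for n,im in zip('abc',ims): cv2.imwrite(f'pics/{n}.png',im[:,:,::-1])
cv2.imwrite('pics/side_scene.png',cv2.resize(np.vstack([ims[0],ims[1]])[:,:,::-1],None,fx=.78,fy=.78))
E
```

```text
{'t': 0.0, 'joint_pos': array([ 1.0175,  0.4942,  1.3462,  0.    ,  1.3025, -0.0955]), 'joint_velocities': array([ 0.0006, -0.0009, -0.0014, -0.0007,  0.0011,  0.0003]), 'tau': array([  0.003 , -87.884 , -38.1855,   0.0709,   0.0534,  -0.0001]), 'ee_pos': array([0.2762, 0.5605, 0.4041]), 'orientation': array([-3.1403, -0.0002,  2.6837]), 'wrist_force': array([-0.1035,  1.0281,  0.3259]), 'ft_torque': array([ 0.0117, -0.0498,  0.079 ]), 'grip_force': 0.0, 'gripper_width': 0.09122231241900483}
{'intrinsics': array([[353.9174,   0.    , 257.819 ],
       [  0.    , 353.9174, 192.094 ],
       [  0.    ,   0.    ,   1.    ]]), 'extrinsics': array([[-0.5204, -0.5316,  0.6682,  1.0589],
       [ 0.8538, -0.3367,  0.3971,  0.3494],
       [ 0.0139,  0.7772,  0.6291,  0.6979],
       [ 0.    ,  0.    ,  0.    ,  1.    ]])}
scene tall_mid 0.83 [ 0.603  -0.259   0.0922] [146.8692 201.1013]
scene tall_mid 0.78 [ 0.4054 -0.3382  0.0212] [177.8962 175.5733]
scene tall_mid 0.6 [0.4625 0.1226 0.0193] [299.2994 243.8962]
scene tall_mid 0.56 [ 0.1746 -0.3221  0.0248] [223.9745 144.2972]
scene short_mid 0.85 [0.6654 0.2477 0.0696] [313.1408 316.1626]
scene short_mid 0.37 [ 0.6024 -0.2538  0.0896] [148.7012 202.3989]
scene plate_top 0.9 [ 0.5282 -0.0431  0.0119] [232.083  236.7657]
side tall_mid 0.95 [ 0.1642 -0.3347  0.0234] [270.0597 347.2092]
side tall_mid 0.79 [ 0.3891 -0.3577  0.0231] [345.6811 289.962 ]
side tall_mid 0.62 [0.6554 0.2439 0.0778] [251.1591 121.4781]
side tall_mid 0.61 [ 0.5814 -0.2679  0.1129] [369.2021 202.5523]
side tall_mid 0.59 [0.4571 0.1213 0.0231] [231.1979 177.7836]
side cradle_a 0.7 [ 0.571  -0.2762  0.0134] [361.8258 232.7552]
side plate_top 0.92 [ 0.5178 -0.0476  0.0141] [285.4736 198.6406]
```

View pics/side_scene.png

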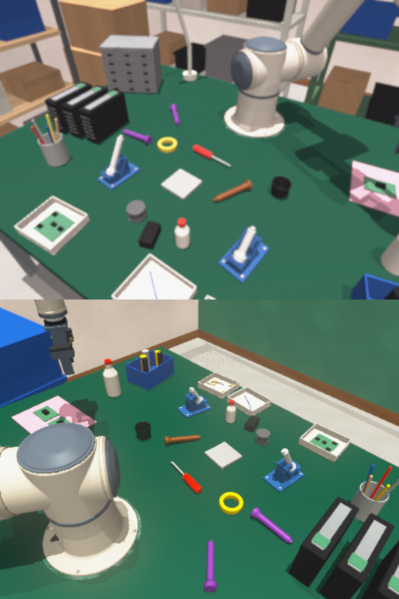

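View pics/c.png

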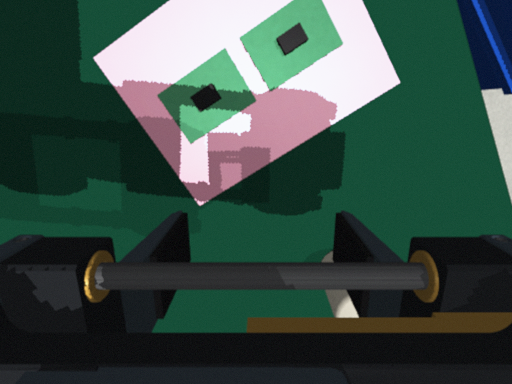

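The scene view shows two blue cradles, at about (147,200) and (313,316) in full-size pixels, the steel plate at (232,237), and purple and brown look-alikes lying on the bench. The wrist view shows only a paper with circuit boards and the fingers. Next I'll zoom in on both cradles.

```bash
python3 - <<'E'
from h import *
a=cv2.imread('pics/a.png');b=cv2.imread('pics/b.png')
def c(im,x,y): return cv2.resize(im[y-37:y+38,x-50:x+50],(400,300),interpolation=cv2.INTER_CUBIC)
cv2.imwrite('pics/crop.png',np.vstack([np.hstack([c(a,147,205),c(a,313,312)]),np.hstack([c(b,367,212),c(b,251,130)])]))
for n in ['scene','side']:
    bot.read_camera(n)
    for th in ['tall_mid','short_mid']:
        for i,d in enumerate(bot.masks_of(n,th)):
            ys,xs=np.nonzero(d['mask']); print(n,th,i,round(d['p'],2),len(xs),xs.mean().round(),ys.mean().round(),xs.min(),xs.max(),ys.min(),ys.max())
            cv2.imwrite(f'pics/m_{n}_{th}_{i}.png',d['mask'].astype(np.uint8)*255)
E
```

```text
scene tall_mid 0 0.75 219 176.0 174.0 158 193 167 183
scene tall_mid 1 0.72 457 147.0 201.0 135 157 175 225
scene tall_mid 2 0.55 402 300.0 245.0 274 322 231 258
scene tall_mid 3 0.49 176 224.0 146.0 218 229 134 160
scene short_mid 0 0.74 587 313.0 315.0 298 327 290 336
side tall_mid 0 0.95 706 269.0 344.0 261 277 308 374
side tall_mid 1 0.81 567 347.0 289.0 322 373 267 311
side tall_mid 2 0.51 318 231.0 178.0 211 256 174 185
side tall_mid 3 0.45 242 370.0 204.0 361 379 191 220
side short_mid 0 0.47 116 252.0 123.0 244 259 113 132
```

View pics/crop.png

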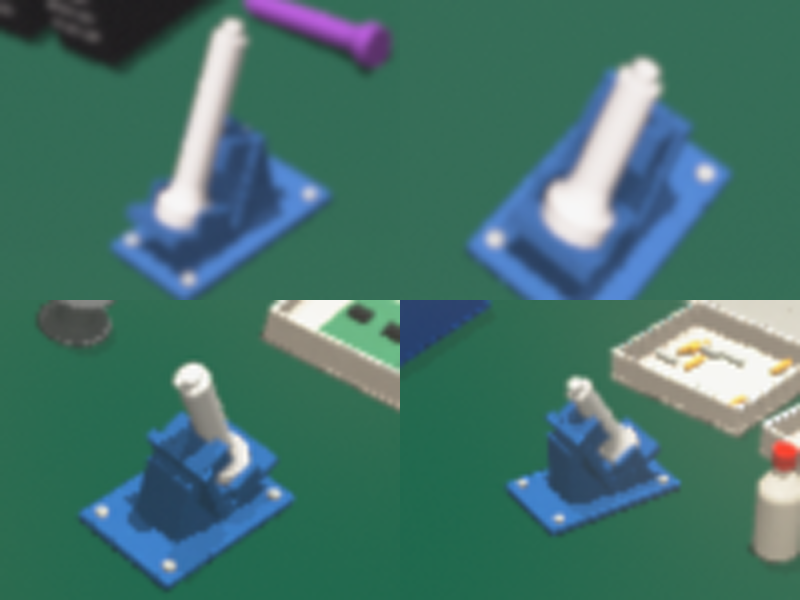

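The crops show the taller spindle in cradle A: its nose is at about scene (155,173) and side (364.5,194). The cradle bolts are clear in both views. The shorter spindle sits in the other cradle.

```bash
python3 - <<'E'
from h import *
from scipy.optimize import least_squares
np.set_printoptions(precision=4,suppress=True)
C={n:cam(n) for n in ['scene','side']}
def ray(n,uv):
    K,E=C[n]; d=np.linalg.inv(K)@np.r_[uv,1]; return E[:3,3],E[:3,:3]@(d*[1,-1,-1])
def tri(a,b): return least_squares(lambda P:np.r_[proj(P,*C['scene'])[0]-a,proj(P,*C['side'])[0]-b],[.5,-.2,.1]).x
def onz(n,uv,z):
    o,d=ray(n,uv); return o+d*(z-o[2])/d[2]
print('nose',tri((155.2,173),(364.5,194.3)))
for u in [(129.5,228),(144.5,238),(174.5,216.2)]: print('scene bolt',onz('scene',u,.012))
for u in [(342,227.7),(359.5,241.5),(385.5,223.5)]: print('side bolt',onz('side',u,.012))
# plate by masks
for n in C:
    bot.read_camera(n); m=bot.masks_of(n,'plate_top')[0]['mask'].astype(np.uint8)
    c=max(cv2.findContours(m,0,1)[0],key=cv2.contourArea)[:,0]
    P=np.array([onz(n,u,.014)[:2] for u in c],np.float32); print(n,'plate',cv2.minAreaRect(P))
E
```

```text
nose [ 0.556  -0.2615  0.1533]
scene bolt [ 0.6494 -0.2975  0.012 ]
scene bolt [ 0.6548 -0.236   0.012 ]
scene bolt [ 0.5489 -0.2262  0.012 ]
side bolt [ 0.5481 -0.2283  0.012 ]
side bolt [ 0.5425 -0.2894  0.012 ]
side bolt [ 0.6474 -0.3002  0.012 ]
scene plate ((0.5252364277839661, -0.0440157949924469), (0.10472198575735092, 0.1079680323600769), 82.88050079345703)
side plate ((0.5171827077865601, -0.0484897643327713), (0.11329785734415054, 0.11346754431724548), 82.94773864746094)
```

```bash
cat >> h.py <<'E'
def tilt(yaw,th):
    d=np.array([np.cos(yaw),np.sin(yaw),0]); z=np.sin(th)*d-np.cos(th)*np.array([0,0,1]); y=np.array([-d[1],d[0],0]); return np.c_[np.cross(y,z),y,z]
def goal(grasp,Rg,back=0.):
    "grasp point wanted, tool rotation wanted, stand-off along tool z -> tool-axes shift mm, turn"
    T=T_tool(); p=np.array(grasp)-(0.172+back)*Rg[:,2]
    print('shift mm',np.round(T[:3,:3].T@(p-T[:3,3])*1000,1),'shift in goal axes',np.round(Rg.T@(p-T[:3,3])*1000,1),'turn',np.round(R.from_matrix(T[:3,:3].T@Rg).as_rotvec(),3))
E
python3 - <<'E'
from h import *
goal([.5757,-.261,.1219],tilt(-.09,np.pi/6),.1)
print(bot.calibration('wrist'))
E
```

```text
shift mm [-504.9 -653.6   47.3] shift in goal axes [-180.9 -791.4  159. ] turn [-0.096 -0.518 -0.359]
{'intrinsics': array([[294.20148988,   0.        , 261.1524762 ],
       [  0.        , 294.20148988, 191.99376952],
       [  0.        ,   0.        ,   1.        ]]), 'tool_from_camera': array([[-2.99996539e-04,  9.61193485e-01,  2.75874961e-01,
         7.86198314e-02],
       [ 9.99999904e-01,  3.76169837e-04, -2.23200707e-04,
        -4.43424009e-04],
       [-3.18314904e-04,  2.75874867e-01, -9.61193506e-01,
         2.00540609e-02],
       [ 0.00000000e+00,  0.00000000e+00,  0.00000000e+00,
         1.00000000e+00]])}
```

```bash
Z='[0,0,0],[0,0,0],[0,0,0],[0,0,0],[0,0,0],[0,0,0],[0,0,0],[0,0,0]'
for i in 1 2 3; do python3 -m creep '{"linear": [[-21,-27,0],[-21,-27,0],[-21,-27,0],[-21,-27,0],[-21,-27,0],[-21,-27,0],[-21,-27,0],[-21,-27,0]], "rotation": [[0,0,0],[0,0,0],[0,0,0],[0,0,0],[0,0,0],[0,0,0],[0,0,0],[0,0,0]]}'; done
python3 -m creep '{"linear": [[0,0,10],[0,0,10],[0,0,10],[0,0,10],[0,0,0],[0,0,0]], "rotation": [[-0.02,-0.104,-0.07],[-0.02,-0.104,-0.07],[-0.02,-0.104,-0.07],[-0.02,-0.104,-0.07],[-0.02,-0.104,-0.07],[0,0,0]]}'
python3 - <<'E'
from h import *
print(bot.get_state()['joint_pos'])
goal([.5757,-.261,.1219],tilt(-.09,np.pi/6),.1)
E
```

```text
t: 2.05
ee_pos: [0.3315, 0.2913, 0.4049]
orientation: [3.141, 0.0, 2.684]
wrist_force: [0.3, -0.1, 0.3]
gripper_width: 0.0913
grip_force: 0.0
t: 2.85
ee_pos: [0.3867, 0.0232, 0.4049]
orientation: [3.141, 0.001, 2.684]
wrist_force: [0.8, 0.8, 0.1]
gripper_width: 0.0911
grip_force: 0.0
t: 3.65
ee_pos: [0.442, -0.2449, 0.4048]
orientation: [-3.142, 0.0, 2.684]
wrist_force: [0.5, -0.0, 0.1]
gripper_width: 0.091
grip_force: 0.0
t: 4.25
ee_pos: [0.4477, -0.2442, 0.365]
orientation: [3.129, 0.509, 3.028]
wrist_force: [-0.7, 1.4, 0.1]
gripper_width: 0.0914
grip_force: 0.0
[-0.70758409  0.31917725  1.86186684  0.52589853  0.59930818 -2.55253905]
shift mm [ 9.7 -5.4  3.2] shift in goal axes [ 9.9 -5.2  3. ] turn [ 0.001 -0.014 -0.02 ]
```

```bash

python3 -m creep '{"linear": [[5,-3,2],[5,-2,1],[0,0,0]], "rotation": [[0,-0.007,-0.01],[0,-0.007,-0.01],[0,0,0]]}'
cat >> h.py <<'E'
def spindle_pts(F,yaw,L=.14,th=np.pi/6):
    a=np.array([-np.sin(th)*np.cos(yaw),-np.sin(th)*np.sin(yaw),np.cos(th)])
    u=np.cross(a,[0,0,1.]);u/=np.linalg.norm(u);v=np.cross(a,u);t=np.linspace(0,2*np.pi,24)[:,None]
    return [F+s*a+r*(np.cos(t)*u+np.sin(t)*v) for s,r in [(0,.017),(.012,.017),(.012,.01),(L-.008,.01),(L-.008,.006),(L,.006)]]
E
python3 - <<'E'
from h import *
im,K,E=snap('wrist')
goal([.5757,-.261,.1219],tilt(-.09,np.pi/6),.1)
o=im[:,:,::-1].copy()
for c in spindle_pts(np.array([.628,-.2657,.031]),-.09): cv2.polylines(o,[np.int32(proj(c,K,E))],True,(0,0,255),1)
cv2.imwrite('pics/w1.png',o)
for d in bot.masks_of('wrist','tall_mid'):
    ys,xs=np.nonzero(d['mask']);print(d['p'],len(xs),xs.min(),xs.max(),ys.min(),ys.max())
E
```

```text
t: 4.55
ee_pos: [0.4403, -0.2484, 0.3577]
orientation: [3.139, 0.52, 3.046]
wrist_force: [-0.6, -0.7, -1.2]
gripper_width: 0.0911
grip_force: 0.0
shift mm [ 0.5 -0.4  0.3] shift in goal axes [ 0.5 -0.4  0.3] turn [ 0.    -0.003 -0.004]
0.83 832 249 272 179 219
```

View pics/w1.png

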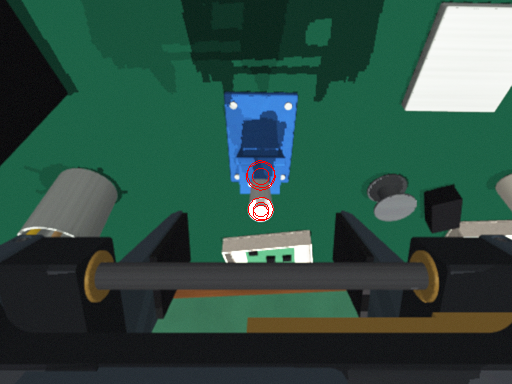

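The overlay of the estimated spindle falls on the real one (nose at (261,209), foot at (261,175)), so the pose holds. The pen cup on the left at (70,205) needs a clearance check.

```bash

python3 - <<'E'
from h import *
K,E=cam('scene')
for u,z in [((68,210),0),((68,180),.08),((42,180),.08),((92,180),.08)]:
    d=E[:3,:3]@(np.linalg.inv(K)@np.r_[u,1]*[1,-1,-1]); o=E[:3,3]; print(o+d*(z-o[2])/d[2])
E
```

```text
[ 0.68485058 -0.51582728  0.        ]
[ 0.64631772 -0.52828949  0.08      ]
[ 0.68567154 -0.59024484  0.08      ]
[ 0.60987359 -0.47091492  0.08      ]
```

The cup is well clear, so I'll descend along the axis and close.

```bash

python3 -m creep '{"linear": [[0,0,15],[0,0,15],[0,0,15],[0,0,15],[0,0,15],[0,0,15],[0,0,10],[0,0,0]], "rotation": [[0,0,0],[0,0,0],[0,0,0],[0,0,0],[0,0,0],[0,0,0],[0,0,0],[0,0,0]]}'
python3 -m creep '{"linear": [[0,0,0],[0,0,0],[0,0,0],[0,0,0],[0,0,0],[0,0,0],[0,0,0],[0,0,0]], "rotation": [[0,0,0],[0,0,0],[0,0,0],[0,0,0],[0,0,0],[0,0,0],[0,0,0],[0,0,0]]}' -1
python3 - <<'E'
from h import *
goal([.5757,-.261,.1219],tilt(-.09,np.pi/6),0)
E
```

```text
t: 5.45
ee_pos: [0.4907, -0.2526, 0.2695]
orientation: [3.139, 0.521, 3.049]
wrist_force: [-0.5, -0.3, 0.8]
gripper_width: 0.0914
grip_force: 0.0
t: 6.25
ee_pos: [0.4903, -0.2528, 0.2712]
orientation: [3.14, 0.522, 3.05]
wrist_force: [-0.5, -0.7, -0.3]
gripper_width: 0.0303
grip_force: 0.0
shift mm [ 0.3 -0.4  0.2] shift in goal axes [ 0.3 -0.4  0.2] turn [ 0.    -0.001 -0.002]
```

```bash

python3 -m creep '{"linear": [[0,0,0],[0,0,0],[0,0,0],[0,0,0],[0,0,0],[0,0,0]], "rotation": [[0,0,0],[0,0,0],[0,0,0],[0,0,0],[0,0,0],[0,0,0]]}'
```

```text
t: 6.85
ee_pos: [0.4903, -0.2529, 0.2712]
orientation: [3.141, 0.523, 3.05]
wrist_force: [1.4, -2.2, -0.3]
gripper_width: 0.0194
grip_force: 30.0
```

```bash

python3 -m creep '{"linear": [[-3,0,-5.2],[-7.5,0,-13],[-7.5,0,-13],[-7.5,0,-13],[-7.5,0,-13],[-7.5,0,-13],[-7.5,0,-13],[-7.5,0,-13]], "rotation": [[0,0,0],[0,0,0],[0,0,0],[0,0,0],[0,0,0],[0,0,0],[0,0,0],[0,0,0]]}'
python3 -m creep '{"linear": [[0,0,0],[0,0,0],[0,0,0],[0,0,0],[0,0,0],[0,0,0],[0,0,0]], "rotation": [[0,0.087,0],[0,0.087,0],[0,0.087,0],[0,0.087,0],[0,0.087,0],[0,0.087,0],[0,0,0]]}'
python3 - <<'E'
from h import *
print(bot.get_state()['joint_pos'])
# hover with foot underside 60 mm over plate
goal([.521,-.046,.014+.105+.06],tilt(-.09,0),0)
for n in ['scene','side','wrist']:
    im,K,E=snap(n,f'l_{n}.png')
E
```

```text
t: 7.65
ee_pos: [0.49, -0.2526, 0.3831]
orientation: [3.14, 0.521, 3.05]
wrist_force: [-0.3, 0.8, -1.9]
gripper_width: 0.0193
grip_force: 30.0
t: 8.35
ee_pos: [0.4906, -0.2528, 0.3823]
orientation: [3.141, -0.002, 3.05]
wrist_force: [0.6, -0.5, -2.2]
gripper_width: 0.0193
grip_force: 30.0
[-5.83867073e-01  4.15600675e-01  1.55552477e+00 -7.72177841e-04
  1.17249598e+00 -2.06308335e+00]
shift mm [-11.5 208.7  31.4] shift in goal axes [-11.7 208.7  31.3] turn [ 0.    -0.002 -0.001]
```

```bash

python3 -m creep '{"linear": [[-1,26,0],[-1,26,0],[-1,26,0],[-1,26,0],[-2,26,0],[-2,26,0],[-2,26,0],[-2,26,0]], "rotation": [[0,0,0],[0,0,0],[0,0,0],[0,0,0],[0,0,0],[0,0,0],[0,0,0],[0,0,0]]}'
python3 -m creep '{"linear": [[0,0,0],[0,0,0],[0,0,0]], "rotation": [[0,0,0],[0,0,0],[0,0,0]]}'
python3 - <<'E'
from h import *
goal([.521,-.046,.014+.105+.06],tilt(-.09,0),0)
ims=[snap(n)[0] for n in ['scene','side']]
im,K,E=snap('wrist')
o=im[:,:,::-1].copy()
for d in bot.masks_of('wrist','plate_top')[:1]:
    cs=cv2.findContours(d['mask'].astype(np.uint8),0,1)[0]; c=max(cs,key=cv2.contourArea)[:,0]
    cv2.polylines(o,[c],True,(0,0,255),1)
    P=np.array([(lambda q:E[:3,3]+q*(.014-E[2,3])/q[2])(E[:3,:3]@(np.linalg.inv(K)@np.r_[u,1]*[1,-1,-1])) for u in c])[:,:2].astype(np.float32)
    print(d['p'],cv2.minAreaRect(P),P.min(0),P.max(0))
cv2.imwrite('pics/w2.png',o)
def crop(n,im):
    K,E=cam(n); u=np.int32(proj([.521,-.046,.12],K,E)[0]); print(n,u)
    return cv2.resize(im[u[1]-56:u[1]+57,u[0]-50:u[0]+50],(400,452),interpolation=cv2.INTER_CUBIC)[:,:,::-1]
cv2.imwrite('pics/h2.png',np.hstack([crop(n,i) for n,i in zip(['scene','side'],ims)]))
E
```

```text
t: 9.3
ee_pos: [0.521, -0.0459, 0.3826]
orientation: [3.14, 0.002, 3.05]
wrist_force: [-0.0, -0.0, -2.6]
gripper_width: 0.0194
grip_force: 30.0
t: 9.6
ee_pos: [0.521, -0.0475, 0.3825]
orientation: [3.141, 0.001, 3.05]
wrist_force: [0.7, 0.4, -2.0]
gripper_width: 0.0197
grip_force: 30.0
shift mm [ 0.2  1.4 31.5] shift in goal axes [ 0.1  1.5 31.5] turn [ 0.001  0.001 -0.002]
0.78 ((0.5194754004478455, -0.0467880517244339), (0.09998365491628647, 0.0999295637011528), 83.43510437011719) [ 0.46496752 -0.10041029] [0.5743885  0.00797089]
scene [231 204]
side [288 169]
```

View pics/w2.png

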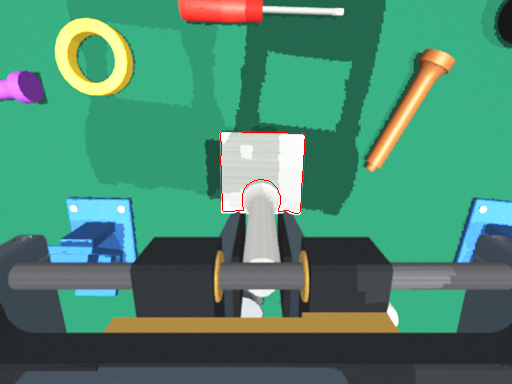

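View pics/h2.png

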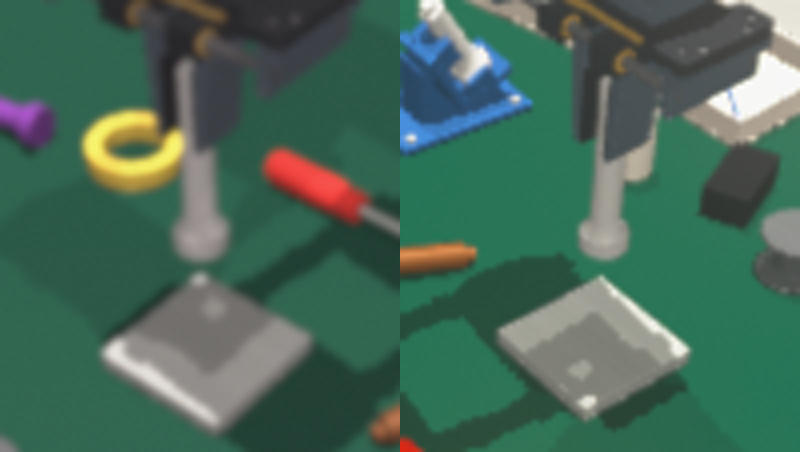

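The plate measures 100 × 100 mm with its centre at (0.5195, −0.0468). The spindle hangs about upright, with its foot at about (261,198) in the wrist view. I'll move to 12 mm above the plate and check how upright it is against a model.

```bash

python3 -m creep '{"linear": [[1,0,8],[1,0,12],[0,0,12],[0,0,12],[0,0,12],[0,0,12],[0,0,8],[0,0,0]], "rotation": [[0,0,0],[0,0,0],[0,0,0],[0,0,0],[0,0,0],[0,0,0],[0,0,0],[0,0,0]]}'
python3 - <<'E'
from h import *
goal([.5195,-.0468,.014+.105],tilt(-.09,0),0)
ims=[]
for n in ['scene','side','wrist']:
    im,K,E=snap(n); o=im[:,:,::-1].copy()
    T=T_tool(); G=T[:3,3]+.172*T[:3,2]; F=G+.105*T[:3,2]
    u=np.int32(proj(F+[0,0,.035],K,E)[0]); f=6 if n!='wrist' else 3; w=int(400/f/2);h=int(300/f/2)
    o=cv2.resize(o[u[1]-h:u[1]+h,u[0]-w:u[0]+w],(2*w*f,2*h*f),interpolation=cv2.INTER_CUBIC)
    for c in spindle_pts(F,-.09,th=1e-4): cv2.polylines(o,[np.int32((proj(c,K,E)+.5-[u[0]-w,u[1]-h])*f)],True,(0,0,255),1)
    ims.append(cv2.resize(o,(400,300)))
cv2.imwrite('pics/h3.png',np.vstack([np.hstack(ims[:2]),np.hstack([ims[2],0*ims[2]])]))
E
```

```text
t: 10.6
ee_pos: [0.5191, -0.0466, 0.3053]
orientation: [3.14, -0.001, 3.05]
wrist_force: [-0.2, 0.3, -1.2]
gripper_width: 0.0193
grip_force: 30.0
shift mm [-0.5 -0.2 14.3] shift in goal axes [-0.5 -0.2 14.3] turn [ 0.001 -0.001 -0.001]
```

View pics/h3.png

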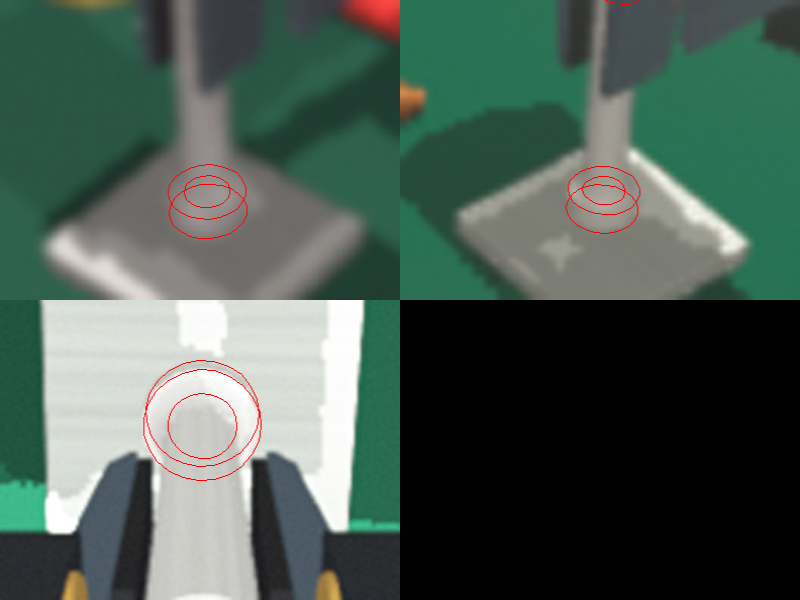

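The model overlay agrees to within about 2 mm in all three views: the foot is centred over the plate and upright to within about 1°. I'll lower it gently, watching the force.

```bash

python3 -m creep '{"linear": [[0,0,4],[0,0,3],[0,0,2],[0,0,1],[0,0,1],[0,0,0],[0,0,0]], "rotation": [[0,0,0],[0,0,0],[0,0,0],[0,0,0],[0,0,0],[0,0,0],[0,0,0]]}'
python3 -m creep '{"linear": [[0,0,0.5],[0,0,0.5],[0,0,0],[0,0,0]], "rotation": [[0,0,0],[0,0,0],[0,0,0],[0,0,0]]}'
python3 -m creep '{"linear": [[0,0,0.5],[0,0,0.5],[0,0,0],[0,0,0]], "rotation": [[0,0,0],[0,0,0],[0,0,0],[0,0,0]]}'
```

```text
t: 11.45
ee_pos: [0.5193, -0.0467, 0.2955]
orientation: [3.141, 0.0, 3.05]
wrist_force: [-0.8, 0.3, -2.0]
gripper_width: 0.0192
grip_force: 30.0
t: 11.85
ee_pos: [0.5193, -0.0466, 0.2944]
orientation: [3.141, 0.0, 3.05]
wrist_force: [0.7, -0.7, -1.7]
gripper_width: 0.0197
grip_force: 30.0
t: 12.25
ee_pos: [0.5193, -0.0466, 0.2934]
orientation: [3.141, 0.0, 3.05]
wrist_force: [0.4, 1.6, -2.0]
gripper_width: 0.0194
grip_force: 30.0
```

Contact is expected near z = 0.291.

```bash

python3 -m creep '{"linear": [[0,0,0.5],[0,0,0.5],[0,0,0],[0,0,0]], "rotation": [[0,0,0],[0,0,0],[0,0,0],[0,0,0]]}'
python3 -m creep '{"linear": [[0,0,0.5],[0,0,0.5],[0,0,0],[0,0,0]], "rotation": [[0,0,0],[0,0,0],[0,0,0],[0,0,0]]}'
python3 -m creep '{"linear": [[0,0,0.4],[0,0,0],[0,0,0]], "rotation": [[0,0,0],[0,0,0],[0,0,0]]}'
```

```text
t: 12.65
ee_pos: [0.5193, -0.0466, 0.2924]
orientation: [3.141, 0.0, 3.05]
wrist_force: [0.7, -0.0, -2.4]
gripper_width: 0.0193
grip_force: 30.0
t: 13.05
ee_pos: [0.5195, -0.0467, 0.292]
orientation: [3.141, 0.001, 3.05]
wrist_force: [-0.8, -1.0, 8.1]
gripper_width: 0.0196
grip_force: 30.0
t: 13.35
ee_pos: [0.5196, -0.0468, 0.2919]
orientation: [3.141, 0.002, 3.05]
wrist_force: [-3.0, -1.0, 14.8]
gripper_width: 0.0193
grip_force: 30.0
```

```bash
python3 - <<'E'
from h import *
for i in range(4):
    s=bot.get_state(); print(np.round(s['wrist_force'],1),np.round(s['ft_torque'],3)); bot.read_camera('wrist')
E
```

```text
[-3.  -1.  14.8] [-0.129  0.681 -0.041]
[-2.3 -0.8 14. ] [-0.189  0.629 -0.009]
[-2.  -0.9 14.3] [-0.167  0.658 -0.055]
[-2.6 -1.2 15.3] [-0.134  0.645  0.009]
```

The foot is flat on the plate: the contact moment puts the centre of pressure under the foot. I'll relieve the press and let go.

```bash

python3 -m creep '{"linear": [[0,0,-0.5],[0,0,0],[0,0,-0.2],[0,0,0],[0,0,0]], "rotation": [[0,0,0],[0,0,0],[0,0,0],[0,0,0],[0,0,0]]}'
python3 -m creep '{"linear": [[0,0,0],[0,0,0],[0,0,0],[0,0,0],[0,0,0],[0,0,0],[0,0,0]], "rotation": [[0,0,0],[0,0,0],[0,0,0],[0,0,0],[0,0,0],[0,0,0],[0,0,0]]}' 0.6
```

```text
t: 14.05
ee_pos: [0.5195, -0.0467, 0.292]
orientation: [3.141, 0.001, 3.05]
wrist_force: [-1.0, -1.3, 6.4]
gripper_width: 0.0197
grip_force: 30.0
t: 14.75
ee_pos: [0.5193, -0.0466, 0.2917]
orientation: [3.141, 0.0, 3.05]
wrist_force: [-0.2, -0.3, -0.2]
gripper_width: 0.0715
grip_force: 0.0
```

Now I'll retreat straight up, clear the nose, and watch for two seconds.

```bash

python3 -m creep '{"linear": [[0,0,-5],[0,0,-15],[0,0,-20],[0,0,-20],[0,0,-20],[0,0,-20],[0,0,-15],[0,0,-5]], "rotation": [[0,0,0],[0,0,0],[0,0,0],[0,0,0],[0,0,0],[0,0,0],[0,0,0],[0,0,0]]}'
python3 - <<'E'
from h import *
A={n:bot.read_camera(n).astype(int) for n in ['scene','side']}
np.savez('pics/A.npz',**A)
E
for i in 1 2 3; do python3 -m creep '{"linear": [[0,0,0],[0,0,0],[0,0,0],[0,0,0],[0,0,0],[0,0,0],[0,0,0],[0,0,0]], "rotation": [[0,0,0],[0,0,0],[0,0,0],[0,0,0],[0,0,0],[0,0,0],[0,0,0],[0,0,0]]}' | head -1; done
python3 - <<'E'
from h import *
A=np.load('pics/A.npz'); ims=[]; Fp=np.array([.5195,-.0468,.014])
for n in ['scene','side']:
    im,K,E=snap(n); u=np.int32(proj(Fp+[0,0,.06],K,E)[0]); s=np.s_[u[1]-45:u[1]+45,u[0]-40:u[0]+40]
    print(n,'max/mean change',abs(im.astype(int)-A[n])[s].max(),abs(im.astype(int)-A[n])[s].mean())
    f=5; o=cv2.resize(im[s],None,fx=f,fy=f,interpolation=cv2.INTER_CUBIC)[:,:,::-1].copy()
    for c in spindle_pts(Fp,-.09,th=1e-4): cv2.polylines(o,[np.int32((proj(c,K,E)+.5-[u[0]-40,u[1]-45])*f)],True,(0,0,255),1)
    ims.append(o)
cv2.imwrite('pics/f.png',np.hstack(ims)); print(bot.get_state()['t'])
E
```

```text
t: 15.55
ee_pos: [0.5194, -0.0468, 0.4135]
orientation: [3.141, 0.003, 3.05]
wrist_force: [0.8, -0.9, -0.2]
gripper_width: 0.0727
grip_force: 0.0
t: 16.45
t: 17.25
t: 18.05
scene max/mean change 14 0.47449074074074077
side max/mean change 34 0.4897685185185185
18.15
```

View pics/f.png

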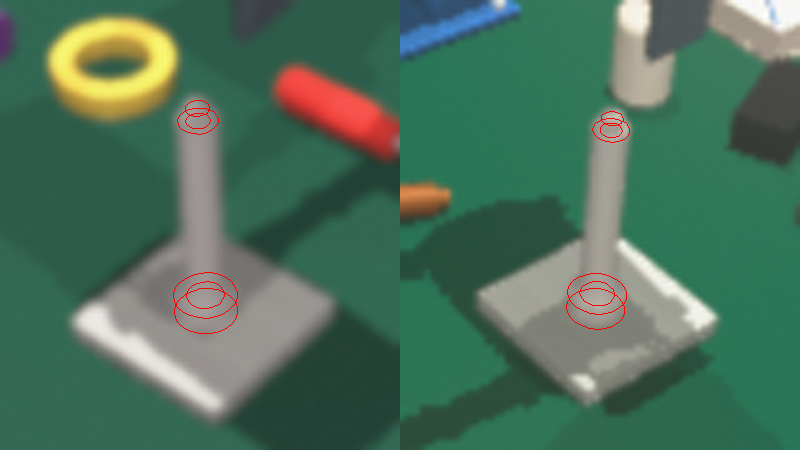

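The spindle stands upright in the middle of the plate, matching the model in both views. It did not move over 2.4 s.

```bash
python3 -c "
from bench import bot
print(bot.job_done())"
```

```text
the job is handed in; nothing more can be done
None
```

The taller spindle stands upright on its foot in the middle of the check plate. It showed no movement over 2.4 s after I let go. The shorter spindle was left untouched in its cradle, and the job was handed in at about 18 s.

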